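Open today's tasting jam and hold the lid over the jar

TASK

Open the jam for tasting: of the two jars in the wooden caddy, it is the one that the price card stands in front of. Let the caddy brace the jar while you unscrew its tight lid anticlockwise, stop turning when the thread lets go, lift the lid straight off without pulling the jar up, and finish while still holding the lid level about one to two centimetres above the jar's mouth, so that it drips back into the jar. Leave the other jar shut, and the card, the bell and the tongs where they are.

Things in the scene. Friction and masses are not known exactly. Their poses are not given: they have to be found in the camera images.
- caddy: dark wooden caddy fixed to the counter, 97 mm (x) by 227 mm (y), with two square pockets 65 mm wide, 130 mm apart, at y = +65 and -65 mm of its frame. Origin: centre of its underside; pocket floor 12 mm above it, pocket walls up to 48 mm. The card and the bell stand on its -x side, one before each pocket.
- jar_strawberry: square glass jam jar of dark red strawberry jam, 62 x 62 mm, loose in a pocket of the caddy that keeps it from turning (1.5 mm play each side, 0.45 kg). Origin: centre of its underside; z up, x and y square to its sides. Glass body 72 mm high, shoulder to 76 mm, then a round neck 42 mm across.
- jar_apricot: square glass jam jar of orange apricot jam, 62 x 62 mm, loose in a pocket of the caddy that keeps it from turning (1.5 mm play each side, 0.45 kg). Origin: centre of its underside; z up, x and y square to its sides. Glass body 72 mm high, shoulder to 76 mm, then a round neck 42 mm across.
- lid_strawberry: dark red round screw lid of the strawberry jar, 60 mm across, 18 mm high; its straight ribbed skirt is gripped from above. Origin: centre of the skirt's lower edge; z up. Tight, the origin is 78.5 mm above the jar's underside (2.5 mm over the shoulder) and the lid's x is along the jar's x. Weighs 50 g.
- lid_apricot: cream white round screw lid of the apricot jar, 60 mm across, 18 mm high; its straight ribbed skirt is gripped from above. Origin: centre of the skirt's lower edge; z up. Tight, the origin is 78.5 mm above the jar's underside (2.5 mm over the shoulder) and the lid's x is along the jar's x. Weighs 50 g.
- mouth_strawberry (a point): centre of the strawberry jar's mouth, 96 mm above its underside: top of the rubber ring when free. Turning the lid anticlockwise (from above) opens and lifts it 2.9 mm per rad: stiff at first (about 0.6 N m, grip firmly), easy after 0.7 rad, free to lift straight up from 1.05 to 1.75 rad from tight; at 1.85 rad a stop. Lifted earlier, the jar comes along.
- mouth_apricot (a point): centre of the apricot jar's mouth, 96 mm above its underside: top of the rubber ring when free. Turning the lid anticlockwise (from above) opens and lifts it 2.9 mm per rad: stiff at first (about 0.6 N m, grip firmly), easy after 0.7 rad, free to lift straight up from 1.05 to 1.75 rad from tight; at 1.85 rad a stop. Lifted earlier, the jar comes along.
- card: upright brown price card in a small wooden foot, 28 (x) by 58 (y) by 82 mm high, loose, about 90 to 100 mm in front (caddy's -x) of the jar to be opened. Origin: centre of its underside.
- bell: round counter bell, white dome on a black foot, 76 mm wide, 56 mm high, loose, in front of the other jar; leave it alone. Origin: centre of its underside.
- tongs: steel bread tongs lying on the counter left of the caddy, 58 by 212 by 25 mm, long axis its own y, loose; leave them alone. Origin: centre of the underside.
There are look-alikes about, which are no part of the job. Leave any green look-alike of the lid_strawberry alone.

How it is judged:
On the way:
1. the lid of the jar behind the card is turned free of its thread while still down on the jar, held by the fingers (((horizontal distance between card and jar_strawberry below 0.125 m and angle between the x axis of lid_strawberry and the x axis of jar_strawberry, either way round above 0.9 rad and z of lid_strawberry in the frame of jar_strawberry below 0.088 m and contact force between the fingers and lid_strawberry above 1 N) or (horizontal distance between card and jar_apricot below 0.125 m and angle between the x axis of lid_apricot and the x axis of jar_apricot, either way round above 0.9 rad and z of lid_apricot in the frame of jar_apricot below 0.088 m and contact force between the fingers and lid_apricot above 1 N))), for 0.1 s.
At the end, for the whole second after the job is handed in: the carded jar's lid, turned 0.9 to 2.2 rad from tight, is held by the fingers, still, level within 10 degrees, centred over its jar within 12 mm, lower edge 2 to 32 mm above the mouth, not touching the jar; both jars stand down in their pockets; the other lid is tight (((horizontal distance between card and jar_strawberry below 0.125 m and z of lid_strawberry in the frame of jar_strawberry between 0.098 and 0.128 m and horizontal distance between lid_strawberry and jar_strawberry below 0.012 m and angle between lid_strawberry's own z axis and vertical below 0.17 rad and angle between the x axis of lid_strawberry and the x axis of jar_strawberry, either way round above 0.9 rad and contact force between the fingers and lid_strawberry above 1 N and contact force between lid_strawberry and jar_strawberry below 0.2 N and linear speed of lid_strawberry below 0.02 m/s and z of each of jar_strawberry, jar_apricot in the frame of caddy below 0.0145 m and angle between jar_strawberry's own z axis and vertical below 0.06 rad and contact force between each of the arm, the fingers and jar_strawberry below 0.5 N and z of lid_apricot in the frame of jar_apricot below 0.0805 m and angle between the x axis of lid_apricot and the x axis of jar_apricot, either way round below 0.25 rad) or (horizontal distance between card and jar_apricot below 0.125 m and z of lid_apricot in the frame of jar_apricot between 0.098 and 0.128 m and horizontal distance between lid_apricot and jar_apricot below 0.012 m and angle between lid_apricot's own z axis and vertical below 0.17 rad and angle between the x axis of lid_apricot and the x axis of jar_apricot, either way round above 0.9 rad and contact force between the fingers and lid_apricot above 1 N and contact force between lid_apricot and jar_apricot below 0.2 N and linear speed of lid_apricot below 0.02 m/s and z of each of jar_apricot, jar_strawberry in the frame of caddy below 0.0145 m and angle between jar_apricot's own z axis and vertical below 0.06 rad and contact force between each of the arm, the fingers and jar_apricot below 0.5 N and z of lid_strawberry in the frame of jar_strawberry below 0.0805 m and angle between the x axis of lid_strawberry and the x axis of jar_strawberry, either way round below 0.25 rad))); the arm keeps its last pose, push and grip.
It fails at once if a jar pulled up more than 8 mm out of its seat (z of any of jar_strawberry, jar_apricot in the frame of caddy above 0.02 m).
It fails at once if the other jar's lid turned or lifted ((horizontal distance between card and jar_strawberry below 0.125 m and not (z of lid_apricot in the frame of jar_apricot below 0.0805 m and angle between the x axis of lid_apricot and the x axis of jar_apricot, either way round below 0.25 rad)) or (horizontal distance between card and jar_apricot below 0.125 m and not (z of lid_strawberry in the frame of jar_strawberry below 0.0805 m and angle between the x axis of lid_strawberry and the x axis of jar_strawberry, either way round below 0.25 rad))).
It fails at once if card, bell or tongs moved more than 25 mm or the card tipped over (distance of any of card, bell, tongs from where it was at the start of the episode above 0.025 m or angle between card's own z axis and vertical above 0.5 rad).
It also fails if it takes over 38 s, if anything falls off the work surface, if the arm or the gripper's body presses on something with over 40 N, if the wrist force passes 120 N, or if a joint passes its speed limit or range.

ROBOT

A 7-joint arm with a two-finger parallel gripper is mounted at the origin on a cart in front of the work surface, level with it; the furniture and walls round the work are solid. World frame = base frame: x ahead of the robot, y to its left, z up, the work surface at z = 0. Lengths are in m, angles in rad, forces in N, time in s.
With the tool pointing down it reaches from about 0.4 to 0.85 m from the base axis. Payload 4.5 kg.
Tool frame: the origin (TCP) lies where the fingers leave the gripper's body, on its centre line; the fingertips stand 64 mm ahead of it and the grasp point (between the pads) lies 45 mm ahead of it; z points along the fingers, y is the line along which they close (so a half turn about z gives the same grasp; the last joint's range is limited). The gripper opens to 88 mm and grips with 3 to 60 N. Pads are 18 mm wide; open, the fingers measure 123 mm over their backs; the gripper's body (75 mm by 187 mm) begins 45 mm behind the grasp point.
Start: joints at [1.161, 0.689, -0.195, 1.565, 0.157, 0.902, -0.215], TCP at [0.268, -0.564, 0.303] pointing down, gripper open.
Joint ranges: [-3.01, 3.01], [-0.46, 2.08], [-1.47, 1.51], [0.13, 2.56], [-1, 4.14], [0.04, 2.09], [-2.66, 2.66]. Speed limits (rad/s): [2.57, 2.57, 3.14, 3.14, 3.14, 3.14, 3.14].

INTERFACE

Orientations are given as a unit quaternion [x, y, z, w].
In Python, from plant import r gives the robot as it stands.
- The arm moves only by the tool play_rows, never from a script. Its arguments are lists of equal length, an entry for each row: "translation": the shift along the tool's x, y, z in m, a list of three; "delta_rot": the turn, a rotation vector about the tool's x, y, z in degrees, a list of three; "grip": the opening, from -1 (shut) to 1 (fully open). In form: {"translation": [[x, y, z], ...], "delta_rot": [[rx, ry, rz], ...], "grip": [grip, ...]}. A call has 1 to 20 rows; each row shifts and turns the commanded pose from where the row before left it, along the tool's axes as they then stand; what a row does not reach is not made up. A row lasts 1/8 s, in which the tool goes at most 62.5 mm and 10.7 degrees, less where a joint would pass 70% of its speed; a pose out of reach is approached as far as the arm can. A call with a gripper value outside its range is refused whole. The fingers move at their own pace and stop on an object; "squeeze" is the grip in N (left out, the last holds). Time passes only in rows, so rows that do not move let the fingers close. It gives the time, the measured TCP pose, the force, the opening and the grip force at its end, in the units of the state.
- r.get_state(): the state, without advancing time (a new reading comes with each control period).
- r.snapshot(name): name is "side" or "top"; returns the picture (400x640x3 uint8, blue, green, red); there is no depth.
- r.get_calibration(name): a dict with "intrinsics" (3x3 intrinsics, pixels), "eye" and "rotation" of the camera in the world. Camera axes: x right, y up, looking along -z (the intrinsics and any distortion apply to the point x, -y, -z); pixel columns grow to the right and rows downward; lengths in m; the calibration is good to about 2 mm. A picture is of the moment at which its call begins. get_calibration takes no time and is no camera call.
- r.finish_job(): hands the job in; it is judged then, once.
Trained networks look in the newest picture that a camera, given by its name, has taken for a name from the list of things; names that differ only in an ending like _2 or _b are one class to them, and where a whole thing is asked for, a point or a joint stands for the part that bears it (a point fixed in the world has none). Each returns a list of dicts, best first, with "confidence" (0 to 1); they miss things now and then, are a little off and sometimes report something else, mostly with a low value. They report only what shows in the picture. A call takes as long as a camera call. They do not tell look-alikes from the thing itself.
- r.look_for(camera, target): "point" ([x, y, z] in m, in world coordinates, good to about 4 mm: the middle of the surface that is visible of it).
- r.silhouettes(camera, target): "pixels" (400x640 bool, what is visible of it).
The state is a dict: "clock": time; "q": joint angles; "qd": joint speeds; "joint_torque": joint torques, N m; "tool_pos": TCP position; "eef_rot": TCP orientation; "contact_force": force on the tool from outside, world axes, zero at the start; "moment": the same for the moment, N m; "opening": opening from 0.0 (shut) to 1.0 (fully open); "finger_force": force on a finger pad.
Only numpy, scipy, OpenCV 4.12 (cv2) and the standard library are available. Lean on these libraries where they do the work, as an engineer would, in place of code of your own. Each camera call takes 0.05 s, during which the arm holds its last target. There are 200 camera calls.

## Working session

There is one attempt and no reset: what is moved stays moved. The work goes in short steps, Python scripts to look and compute and a tool call to move; the robot and the scene stay as the last step left them, time stands still between calls to the robot, and variables do not carry over. Pictures are saved under pics/ and viewed, at most 10 in all, crops included, and the job is handed in when it is done.

Besides the shell and the picture viewer there is one more tool, called after "Call:" by a JSON object that holds its "op" and its "data", one argument or row to a line. play_rows: Moves the arm, as the interface text tells. Its arguments: {"type":"object","properties":{"translation":{"type":"array","items":{"type":"array","items":{"type":"number"}}},"delta_rot":{"type":"array","items":{"type":"array","items":{"type":"number"}}},"grip":{"type":"array","items":{"type":"number"}},"squeeze":{"type":"number"}},"required":["translation","delta_rot","grip"]}

```bash
mkdir -p pics
cat > h.py <<'E'
from plant import r
import cv2,numpy as np
from scipy.spatial.transform import Rotation as R
def snap(n,f):
    im=r.snapshot(n); cv2.imwrite('pics/'+f,im); return im
def ray(n,uv):
    c=r.get_calibration(n);K=np.array(c["intrinsics"]);Rm=np.array(c["rotation"])
    if Rm.shape!=(3,3): Rm=R.from_quat(Rm).as_matrix()
    d=np.linalg.solve(K,[uv[0],uv[1],1.]);d=Rm@np.array([d[0],-d[1],-d[2]])
    return np.array(c["eye"]),d
def onz(n,uv,z):
    e,d=ray(n,uv); return e+d*(z-e[2])/d[2]
E
python3 - <<'E'
from h import *
for n in("top","side"):
    snap(n,n+'1.png')
    c=r.get_calibration(n);print(n,c)
    for t in("lid_strawberry","lid_apricot","card","bell","caddy","jar_strawberry","jar_apricot","tongs"):
        print(t,[(np.round(d["point"],3).tolist(),round(d["confidence"],2)) for d in r.look_for(n,t)])
s=r.get_state();print(s)
E
```

```text
top {'intrinsics': array([[421.35757685,   0.        , 322.69145138],
       [  0.        , 421.35757685, 201.29042746],
       [  0.        ,   0.        ,   1.        ]]), 'eye': array([0.45659571, 0.15358709, 0.9318244 ]), 'rotation': array([-0.03573533,  0.03085056,  0.71471519, -0.69782048])}
lid_strawberry [([0.588, 0.087, 0.108], 0.81), ([0.475, -0.024, 0.017], 0.8), ([0.531, 0.229, 0.034], 0.73)]
lid_apricot [([0.532, 0.228, 0.038], 0.7), ([0.618, 0.203, 0.107], 0.56)]
card [([0.566, 0.096, 0.078], 0.63), ([0.491, 0.11, 0.015], 0.57)]
bell [([0.529, 0.23, 0.035], 0.77)]
caddy [([0.591, 0.143, 0.046], 0.68)]
jar_strawberry [([0.561, 0.097, 0.078], 0.78)]
jar_apricot [([0.594, 0.196, 0.076], 0.5)]
tongs [([0.561, 0.354, 0.015], 0.85)]
side {'intrinsics': array([[402.95426396,   0.        , 325.00772922],
       [  0.        , 402.95426396, 193.17022332],
       [  0.        ,   0.        ,   1.        ]]), 'eye': array([0.5019786 , 0.86840817, 0.58408286]), 'rotation': array([-0.006987  ,  0.46495611,  0.88482698, -0.02912399])}
lid_strawberry [([0.477, -0.016, 0.015], 0.71), (
[... 381 characters left out ...]
99,  0.689093  , -0.19457209,  1.56530897,  0.15729351,
        0.90246978, -0.2150733 ]), 'qd': array([ 1.16312399e-03, -1.15890704e-03, -3.42287381e-05, -1.93233734e-04,
       -1.44121630e-03,  3.20006370e-04,  1.30965458e-03]), 'joint_torque': array([ 1.78071241e-04, -5.27480507e+01, -1.26687974e+00, -1.53746653e+01,
       -5.18949190e-02, -7.81727995e-04,  8.53260332e-06]), 'tool_pos': array([ 0.26837892, -0.56446881,  0.30274398]), 'eef_rot': array([9.75478636e-01, 2.20094133e-01, 1.31375714e-05, 4.91357924e-05]), 'contact_force': array([-0.48323757,  0.30112469, -0.72985387]), 'moment': array([ 0.00112827, -0.03493644,  0.03369182]), 'finger_force': 0.0, 'opening': 1.002075649009127}
```

View pics/top1.png

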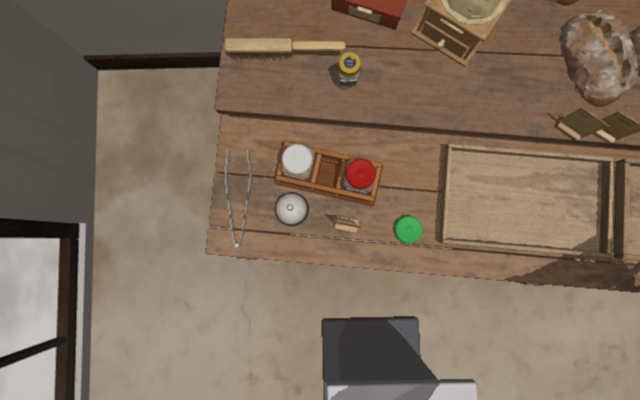

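View pics/side1.png

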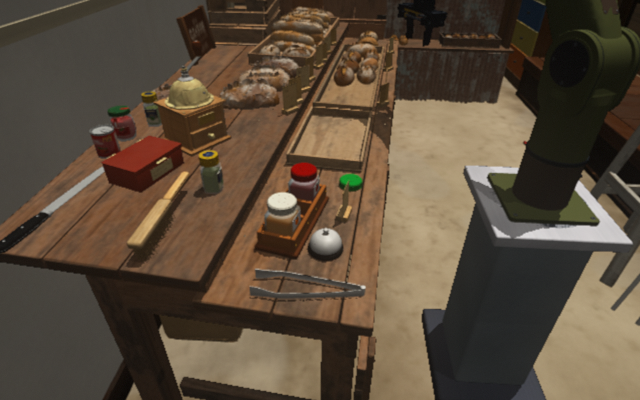

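Candidates in the top picture are the red lid at (361,174) in the caddy, the white lid at (298,161) in the caddy, the green look-alike at (408,229) on the counter, and the bell dome at (291,208). The card at (346,222) stands in front of the red-lidded jar, so I choose lid_strawberry. Next I fit its position and check it in a crop.

```bash
cat >> h.py <<'E'
from scipy.optimize import minimize
def proj(n,P):
    c=r.get_calibration(n);Rm=R.from_quat(c["rotation"]).as_matrix()
    p=(np.atleast_2d(P)-c["eye"])@Rm; p=p*[1,-1,-1]; p=p@np.array(c["intrinsics"]).T
    return p[:,:2]/p[:,2:]
def fitlid(n,mask,x0,z0):
    a=np.linspace(0,2*np.pi,60); S=8
    ys,xs=np.where(mask);u0,v0=xs.min()-15,ys.min()-15;w,h=np.ptp(xs)+30,np.ptp(ys)+30
    M=cv2.resize(mask[v0:v0+h,u0:u0+w].astype(np.uint8),None,fx=S,fy=S,interpolation=cv2.INTER_NEAREST)
    def f(p):
        P=np.vstack([np.c_[p[0]+.03*np.cos(a),p[1]+.03*np.sin(a),0*a+z] for z in(z0,z0+.018)])
        q=cv2.convexHull((((proj(n,P)-[u0,v0]+.5)*S)).astype(np.int32))
        I=np.zeros_like(M);cv2.fillConvexPoly(I,q,1)
        return 1-(I&M).sum()/(I|M).sum()
    s=minimize(f,x0,method='Nelder-Mead',options=dict(initial_simplex=[x0,[x0[0]+.008,x0[1]],[x0[0],x0[1]+.008]]))
    return s.x,s.fun
E
python3 - <<'E'
from h import *
for n in("top","side"):
    im=r.snapshot(n)
    if n=="top": cv2.imwrite('pics/crop.png',cv2.resize(im[130:250,260:440],None,fx=4,fy=4,interpolation=cv2.INTER_CUBIC))
    for t,x0 in(("lid_strawberry",[.59,.085]),("lid_apricot",[.62,.21])):
        for m in r.silhouettes(n,t):
            k=m["pixels"]; ys,xs=np.where(k)
            if len(xs)<20: continue
            p=onz(n,(xs.mean(),ys.mean()),.1)
            if np.hypot(*(p[:2]-x0))<.04: print(n,t,round(m["confidence"],2),len(xs),xs.mean(),ys.mean(),fitlid(n,k,x0,.0905))
    hsv=cv2.cvtColor(im,cv2.COLOR_BGR2HSV)
    uv=proj(n,[.59,.085,.1])[0].astype(int)
    k=((hsv[...,0]<8)|(hsv[...,0]>172))&(hsv[...,1]>150)&(hsv[...,2]>60)
    k=cv2.morphologyEx(k.astype(np.uint8),cv2.MORPH_OPEN,np.ones((3,3)))
    _,L=cv2.connectedComponents(k); k=L==L[uv[1],uv[0]]
    print('color',n,k.sum(),fitlid(n,k,[.59,.085],.0905))
s=r.get_state();print(s['clock'])
E
```

```text
top lid_strawberry 0.68 735 360.27891156462584 173.63673469387754 (array([0.58844714, 0.08251696]), np.float64(0.04144354855255328))
top lid_apricot 0.56 768 296.7682291666667 159.390625 (array([0.62069965, 0.20831   ]), np.float64(0.04903530541990231))
color top 715 (array([0.58991193, 0.08228348]), np.float64(0.06324557795146035))
side lid_strawberry 0.79 466 303.8733905579399 172.3197424892704 (array([0.58880784, 0.08529713]), np.float64(0.052752068548255204))
side lid_apricot 0.75 550 282.2763636363636 204.09454545454545 (array([0.62106338, 0.21083171]), np.float64(0.11279295643179699))
color side 323 (array([0.59156268, 0.06612894]), np.float64(0.27885558201428773))
1.2
```

View pics/crop.png

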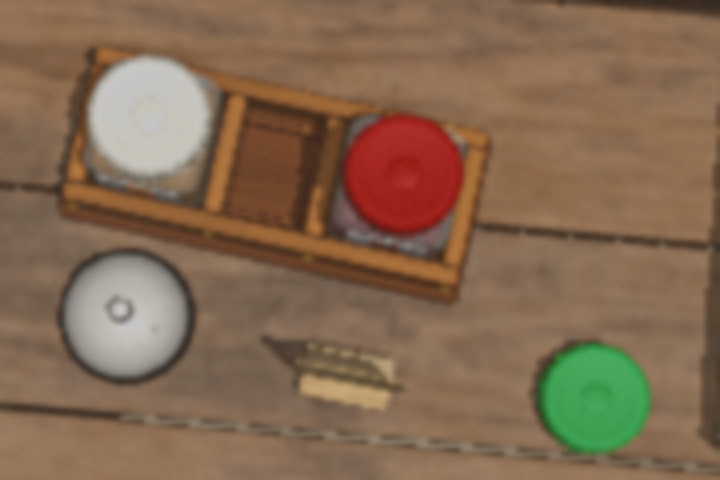

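The crop shows the red lid at crop (404,173), about (361,173) in full, in the right pocket. The card at crop (347,375) is in front of it, the bell is before the white lid, and the green lid at crop (595,398) is out of the caddy. The target is lid_strawberry at about (0.5887, 0.0837). Next I move above it.

Call:
{"op": "play_rows", "data": {
  "translation": [
    [0.0315,-0.0249,0],
    [0.0315,-0.0249,0],
    [0.0315,-0.0249,0],
    [0.0315,-0.0249,0],
    [0.0315,-0.0249,0],
    [0.0315,-0.0249,0],
    [0.0315,-0.0249,0],
    [0.0315,-0.0249,0],
    [0.0315,-0.0249,0],
    [0.0315,-0.0249,0],
    [0.0315,-0.0249,0],
    [0.0315,-0.0249,0],
    [0.0315,-0.0249,0],
    [0.0315,-0.0249,0],
    [0.0315,-0.0249,0],
    [0.0315,-0.0249,0],
    [0.0315,-0.0249,0],
    [0.0315,-0.0249,0],
    [0,0,0]
  ],
  "delta_rot": [
    [0,0,0],
    [0,0,0],
    [0,0,0],
    [0,0,0],
    [0,0,0],
    [0,0,0],
    [0,0,0],
    [0,0,0],
    [0,0,0],
    [0,0,0],
    [0,0,0],
    [0,0,0],
    [0,0,0],
    [0,0,0],
    [0,0,0],
    [0,0,0],
    [0,0,0],
    [0,0,0],
    [0,0,0]
  ],
  "grip": [1,1,1,1,1,1,1,1,1,1,1,1,1,1,1,1,1,1,1],
  "squeeze": 58
}}

```text
clock: 3.58
tool_pos: [0.5888, 0.0883, 0.3026]
eef_rot: [0.975, 0.223, 0.001, -0.001]
contact_force: [0.0, -0.3, 0.1]
opening: 1.002
finger_force: 0.0
```

```bash
cat >> h.py <<'E'
def st():
    s=r.get_state();Rm=R.from_quat(s['eef_rot']).as_matrix();p=np.array(s['tool_pos'])
    print('t',round(s['clock'],2),'p',p.round(4),'yaw',np.degrees(np.arctan2(Rm[1,0],Rm[0,0])).round(1),'tilt',np.degrees(np.arccos(-Rm[2,2])).round(2),'q',np.round(s['q'],2),'F',np.round(s['contact_force'],1),'op',round(s['opening'],3),'ff',round(float(s['finger_force']),1))
    return p,Rm
E
python3 -c "
from h import *
p,Rm=st();print((Rm.T@(np.array([.5887,.0837,.2])-p)).round(4))"
```

```text
t 3.58 p [0.5888 0.0883 0.3026] yaw 25.8 tilt 0.19 q [-0.16  0.65 -0.12  1.66  0.09  0.84 -1.43] F [ 0.  -0.3  0.1] op 1.002 ff 0.0
[-0.0023  0.0043  0.1026]
```

Call:
{"op": "play_rows", "data": {
  "translation": [
    [-0.0011,0.0021,0.015],
    [-0.0012,0.0022,0.02],
    [0,0,0.02],
    [0,0,0.02],
    [0,0,0.02],
    [0,0,0.015],
    [0,0,0.01],
    [0,0,0],
    [0,0,0]
  ],
  "delta_rot": [
    [0,0,0],
    [0,0,0],
    [0,0,0],
    [0,0,0],
    [0,0,0],
    [0,0,0],
    [0,0,0],
    [0,0,0],
    [0,0,0]
  ],
  "grip": [1,1,1,1,1,1,1,1,1]
}}

```text
clock: 4.7
tool_pos: [0.5881, 0.0789, 0.1832]
eef_rot: [0.975, 0.22, 0.001, 0.0]
contact_force: [-0.6, 0.1, -0.0]
opening: 1.003
finger_force: 0.0
```

```bash
python3 -c "
from h import *
p,Rm=st();print((Rm.T@(np.array([.5887,.0837,.1555])-p)).round(4))
snap('side','side2.png');im=cv2.imread('pics/side2.png');cv2.imwrite('pics/side2c.png',cv2.resize(im[100:260,220:400],None,fx=3.5,fy=3.5))"
```

```text
t 4.7 p [0.5881 0.0789 0.1832] yaw 25.4 tilt 0.07 q [-0.16  0.81 -0.09  1.77  0.13  0.57 -1.46] F [-0.6  0.1 -0. ] op 1.003 ff 0.0
[ 0.0025 -0.0041  0.0277]
```

View pics/side2c.png

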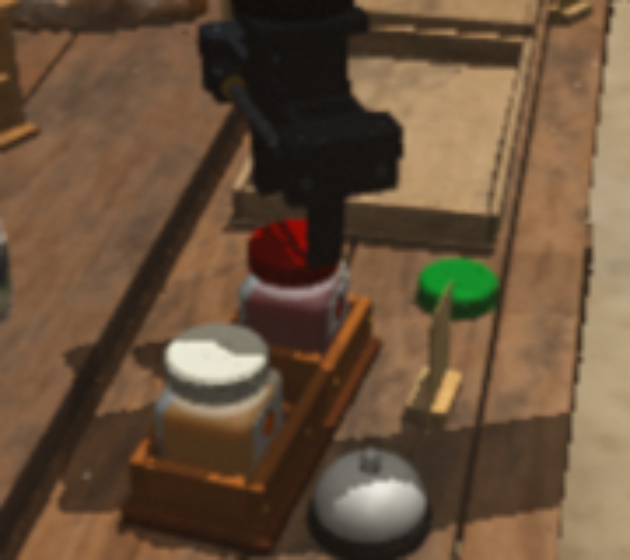

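The gripper is above the red lid at crop (290,250), with the fingers about to straddle it and the card clear. The earlier offset was lag, so I correct it back and descend.

Call:
{"op": "play_rows", "data": {
  "translation": [
    [0.0025,-0.0041,0],
    [0,0,0.007],
    [0,0,0.007],
    [0,0,0.007],
    [0,0,0.0065],
    [0,0,0],
    [0,0,0],
    [0,0,0]
  ],
  "delta_rot": [
    [0,0,0],
    [0,0,0],
    [0,0,0],
    [0,0,0],
    [0,0,0],
    [0,0,0],
    [0,0,0],
    [0,0,0]
  ],
  "grip": [1,1,1,1,1,1,1,1]
}}

```text
clock: 5.75
tool_pos: [0.5885, 0.0837, 0.1555]
eef_rot: [0.975, 0.22, 0.0, 0.0]
contact_force: [0.4, 0.4, 0.2]
opening: 0.999
finger_force: 0.0
```

```bash
python3 -c "
from h import *
p,Rm=st();print((Rm.T@(np.array([.5887,.0837,.1555])-p)).round(4))"
```

```text
t 5.75 p [0.5885 0.0837 0.1555] yaw 25.4 tilt 0.03 q [-0.17  0.85 -0.09  1.78  0.13  0.52 -1.47] F [0.4 0.4 0.2] op 0.999 ff 0.0
[ 0.0002  0.0001 -0.    ]
```

Close.

Call:
{"op": "play_rows", "data": {
  "translation": [
    [0,0,0],
    [0,0,0],
    [0,0,0],
    [0,0,0],
    [0,0,0],
    [0,0,0],
    [0,0,0],
    [0,0,0]
  ],
  "delta_rot": [
    [0,0,0],
    [0,0,0],
    [0,0,0],
    [0,0,0],
    [0,0,0],
    [0,0,0],
    [0,0,0],
    [0,0,0]
  ],
  "grip": [-1,-1,-1,-1,-1,-1,-1,-1],
  "squeeze": 58
}}

```text
clock: 6.75
tool_pos: [0.5889, 0.0831, 0.1556]
eef_rot: [0.976, 0.22, 0.001, 0.0]
contact_force: [3.7, -4.6, 4.8]
opening: 0.68
finger_force: 59.0
```

```bash
python3 -c "
from h import *
p,Rm=st();s=r.get_state();print(s['moment'])"
```

```text
t 6.75 p [0.5889 0.0831 0.1556] yaw 25.4 tilt 0.09 q [-0.17  0.85 -0.09  1.78  0.13  0.52 -1.47] F [ 3.7 -4.6  4.8] op 0.68 ff 59.0
[-1.09847091 -0.6066318   0.02280817]
```

Call:
{"op": "play_rows", "data": {
  "translation": [
    [0,0,-0.00025],
    [0,0,-0.00025],
    [0,0,-0.00025],
    [0,0,-0.00025],
    [0,0,-0.00025],
    [0,0,-0.00025],
    [0,0,-0.00025],
    [0,0,-0.00025]
  ],
  "delta_rot": [
    [0,0,-5],
    [0,0,-5],
    [0,0,-5],
    [0,0,-5],
    [0,0,-5],
    [0,0,-5],
    [0,0,-5],
    [0,0,-5]
  ],
  "grip": [-1,-1,-1,-1,-1,-1,-1,-1]
}}

```text
clock: 7.75
tool_pos: [0.5883, 0.0834, 0.1571]
eef_rot: [0.841, 0.541, -0.0, 0.0]
contact_force: [2.8, -3.8, 0.3]
opening: 0.678
finger_force: 59.0
```

```bash
python3 -c "
from h import *
p,Rm=st();s=r.get_state();print(s['moment'])
snap('side','side3.png');im=cv2.imread('pics/side3.png');cv2.imwrite('pics/side3c.png',cv2.resize(im[100:260,220:400],None,fx=3.5,fy=3.5))"
```

```text
t 7.75 p [0.5883 0.0834 0.1571] yaw 65.6 tilt 0.03 q [-0.07  0.86 -0.27  1.77  0.38  0.57 -1.  ] F [ 2.8 -3.8  0.3] op 0.678 ff 59.0
[-0.74468832 -0.58894664 -0.09450806]
```

View pics/side3c.png

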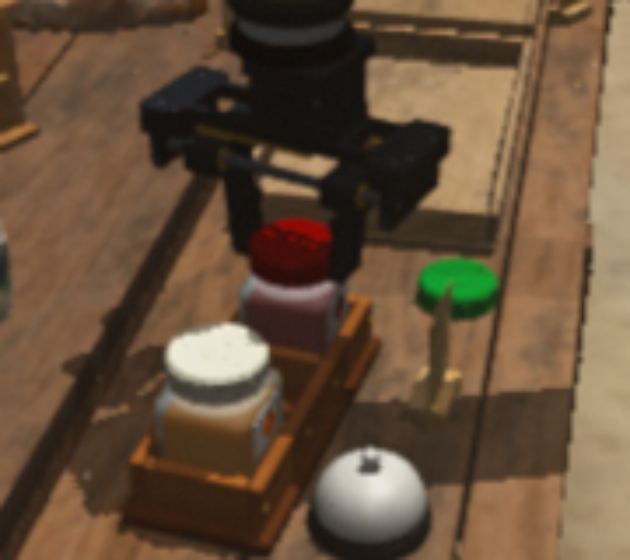

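The fingers hold the red lid at crop (290,250), nothing else has moved, and the torque has dropped. I keep turning to 80°.

Call:
{"op": "play_rows", "data": {
  "translation": [
    [0,0,-0.00025],
    [0,0,-0.00025],
    [0,0,-0.00025],
    [0,0,-0.00025],
    [0,0,-0.00025],
    [0,0,-0.00025],
    [0,0,-0.00025],
    [0,0,-0.00025],
    [0,0,0],
    [0,0,0]
  ],
  "delta_rot": [
    [0,0,-5],
    [0,0,-5],
    [0,0,-5],
    [0,0,-5],
    [0,0,-5],
    [0,0,-5],
    [0,0,-5],
    [0,0,-5],
    [0,0,0],
    [0,0,0]
  ],
  "grip": [-1,-1,-1,-1,-1,-1,-1,-1,-1,-1]
}}

```text
clock: 9.05
tool_pos: [0.5877, 0.0841, 0.1589]
eef_rot: [0.606, 0.795, -0.0, -0.001]
contact_force: [1.5, -2.4, -1.4]
opening: 0.676
finger_force: 59.0
```

```bash
python3 -c "
from h import *
p,Rm=st();s=r.get_state();print(s['moment'])
im=snap('side','side4.png');cv2.imwrite('pics/side4c.png',cv2.resize(im[130:230,250:350],None,fx=6,fy=6,interpolation=cv2.INTER_CUBIC))"
```

```text
t 9.05 p [0.5877 0.0841 0.1589] yaw 105.4 tilt 0.08 q [ 0.04  0.88 -0.46  1.76  0.6   0.64 -0.5 ] F [ 1.5 -2.4 -1.4] op 0.676 ff 59.0
[-0.34949433 -0.36921052 -0.05457745]
```

View pics/side4c.png

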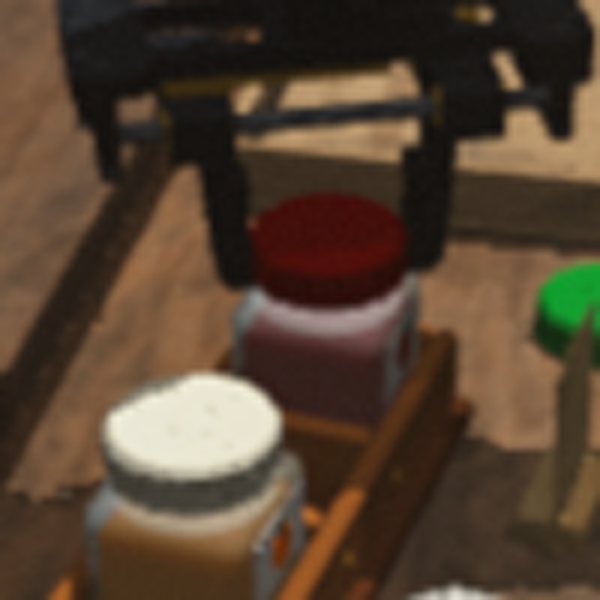

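The lid at crop (330,240) is held, with the glass neck showing beneath it. I test-lift 3 mm and watch the weight: 0.5 N means the lid alone, 5 N means the jar is coming too.

Call:
{"op": "play_rows", "data": {
  "translation": [
    [0,0,-0.001],
    [0,0,-0.001],
    [0,0,-0.001],
    [0,0,0],
    [0,0,0]
  ],
  "delta_rot": [
    [0,0,0],
    [0,0,0],
    [0,0,0],
    [0,0,0],
    [0,0,0]
  ],
  "grip": [-1,-1,-1,-1,-1]
}}

```text
clock: 9.72
tool_pos: [0.5884, 0.0836, 0.1623]
eef_rot: [0.606, 0.796, 0.0, 0.0]
contact_force: [1.2, -1.6, -1.5]
opening: 0.675
finger_force: 59.0
```

```bash
python3 -c "
from h import *
import time
p,Rm=st();s=r.get_state();print(s['moment'])"
```

```text
t 9.72 p [0.5884 0.0836 0.1623] yaw 105.4 tilt 0.02 q [ 0.04  0.87 -0.46  1.76  0.6   0.65 -0.5 ] F [ 1.2 -1.6 -1.5] op 0.675 ff 59.0
[-0.259115   -0.33426683  0.00254278]
```

Call:
{"op": "play_rows", "data": {
  "translation": [
    [0,0,-0.002],
    [0,0,-0.003],
    [0,0,-0.003],
    [0,0,-0.003],
    [0,0,-0.003],
    [0,0,-0.003],
    [0,0,-0.003],
    [0,0,-0.003],
    [0,0,-0.002],
    [0,0,-0.001],
    [0,0,0],
    [0,0,0],
    [0,0,0],
    [0,0,0]
  ],
  "delta_rot": [
    [0,0,0],
    [0,0,0],
    [0,0,0],
    [0,0,0],
    [0,0,0],
    [0,0,0],
    [0,0,0],
    [0,0,0],
    [0,0,0],
    [0,0,0],
    [0,0,0],
    [0,0,0],
    [0,0,0],
    [0,0,0]
  ],
  "grip": [-1,-1,-1,-1,-1,-1,-1,-1,-1,-1,-1,-1,-1,-1]
}}

```text
clock: 11.48
tool_pos: [0.5883, 0.0837, 0.1882]
eef_rot: [0.606, 0.796, -0.0, 0.0]
contact_force: [-0.3, -0.3, -0.9]
opening: 0.677
finger_force: 59.0
```

```bash
python3 -c "
from h import *
p,Rm=st();s=r.get_state();print(s['moment'])
im=snap('side','side5.png');cv2.imwrite('pics/side5c.png',cv2.resize(im[110:270,220:400],None,fx=3.7,fy=3.7,interpolation=cv2.INTER_CUBIC))
for m in r.silhouettes('side','lid_strawberry')[:2]:
  print(m['confidence'],[fitlid('side',m['pixels'],[.588,.084],z) for z in(.121,.124,.127)])"
```

```text
t 11.47 p [0.5883 0.0837 0.1882] yaw 105.4 tilt 0.0 q [ 0.05  0.84 -0.49  1.75  0.57  0.7  -0.47] F [-0.3 -0.3 -0.9] op 0.677 ff 59.0
[-0.02469394 -0.13528931 -0.03554778]
0.89 [(array([0.588, 0.084]), np.float64(1.0)), (array([0.588, 0.084]), np.float64(1.0)), (array([0.588, 0.084]), np.float64(1.0))]
0.74 [(array([0.58628999, 0.08540627]), np.float64(0.056479789723370866)), (array([0.5853049 , 0.09022574]), np.float64(0.055798233587348145)), (array([0.58495526, 0.09523992]), np.float64(0.05835308993203725))]
```

View pics/side5c.png

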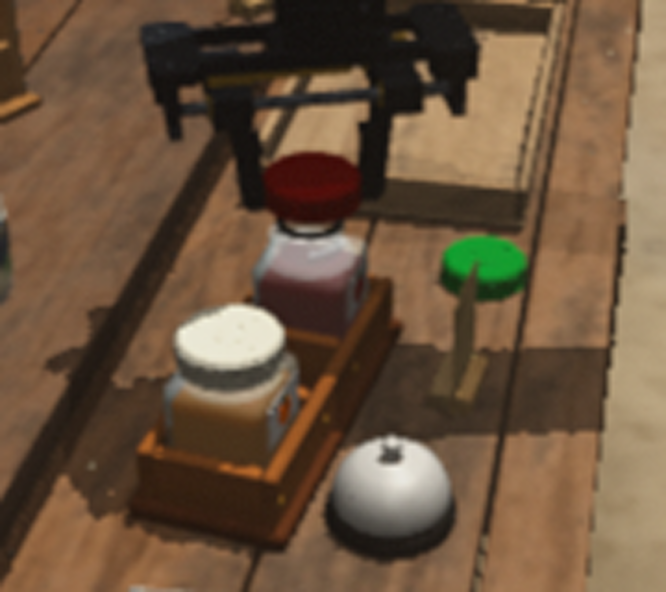

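The lid at crop (312,187) is clear of the open mouth at crop (310,228), level and centred over it. The jar is seated, and the card, bell and other jar look undisturbed. I hand it in.

```bash
python3 -c "
from plant import r
print(r.finish_job())"
```

```text
the job is handed in; nothing more can be done
None
```

I unscrewed the strawberry jar's lid about 80° and lifted it straight off. It was held level, about 15 mm above the mouth, when I handed the job in at about 11.5 s; no verdict was returned.

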